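# Hang the soaked shaping block to drain

## Task

First turn the empty swivel hook on its post until it points over the middle of the round drip pan (not the square tin). Then hang the wooden shaping block that has the steel strap handle on that hook by its strap, so that it hangs free and still over the pan. Leave everything else on the bench where it stands.

Things in the scene. Friction and masses are not known exactly. Their poses are not given: they have to be found in the camera images.
- swivel: Turning head of the hook on a thin fixed post (18 mm; round foot 64 mm). Origin on the vertical swivel axis, 176 mm above the bench, under the head (drum 26 mm wide, top at 204 mm). A level steel bar, 10 mm thick, runs along its own -x, centre line 190 mm above the bench, out to 110 mm, then turns up to a tip 120 mm from the axis and 217 mm above the bench. It starts facing roughly the robot.
- hook_seat (a point): Point on top of the hook's bar, 90 mm out from the swivel axis and 195 mm above the bench: where the strap should rest. The hook turns 2.8 rad either way from the stand's front, with a stiff friction of 0.12 N m (about 1.5 N pushed 80 mm out), and stays where it is left.
- hook_axis (a point): Point on the swivel axis, level with hook_seat (195 mm above the bench). The line from here to hook_seat is the way the hook faces. The post does not move.
- pan_mid (a point): Middle of the floor of the round aluminium drip pan (112 mm wide, 22 mm tall, fixed), about 100 mm from the post on one side of it, left or right. On the other side is a square steel tin of glass offcuts (100 mm, 45 mm tall, fixed).
- block: The dark wooden shaping block with the steel strap handle (loose, about 0.25 kg, upright). Origin under its centre. The strap is an arch: two upright flat sides 3 mm thick, 14 mm wide along the block's x, outer faces 46 mm apart along its y, straight from 50 to 104 mm above the underside, and a gabled roof whose ridge is 112 mm (inside) and 116 mm (top) above the underside.
- block_mid (a point): Centre of the strap-handled block, 58 mm above its underside. The wood is a round drum 60 mm across and 50 mm tall, its top 8 mm below this point. The strap's clear opening above the wood runs through along the block's x: 40 mm wide, about 60 mm tall. The strap can be held by its two outer sides, closing along the block's y.
- knobblock: Bystander: a dark wooden block of the same drum shape, but with a wooden knob on a stem, 60 mm wide, 112 mm tall. Origin under its centre.
- mould: Bystander: dark steel mould cup, 64 mm wide, 75 mm tall. Origin under its centre. It, the knob block and the strap block stand in any order on the robot's right.
- torch: Bystander: upright gas torch, can 70 mm wide and 152 mm tall, with a head and nozzle up to 250 mm above the bench, the nozzle reaching 66 mm from the axis along its own +x. Origin under its centre.
- jar1: Bystander: small jar, 52 mm wide, 75 mm tall. Origin under its centre.
- jar2: Bystander: larger jar, 60 mm wide, 85 mm tall, behind the hook stand. Origin under its centre.
- jacks: Bystander: steel jacks lying flat along their own x, 230 mm long, 45 mm wide, 12 mm thick.
- tweezers: Bystander: steel tweezers lying flat along their own x, 190 mm long, 28 mm wide, 8 mm thick.
Things that resemble listed ones, but are neither listed nor needed, are in the scene too. Leave any red look-alike of the block alone.

How it is judged:
By the outcome, as a careful person would: the job done as asked, in the order asked, and still so for the second after the job is handed in, with the robot touching nothing.
It also fails if it takes over 72 s, if anything falls off the work surface, if the arm or the gripper's body presses on something with over 40 N, if the wrist force passes 120 N, or if a joint passes its speed limit or range.

## Robot

A 6-joint arm with a two-finger parallel gripper is mounted at the origin on the work surface. World frame = base frame: x ahead of the robot, y to its left, z up, the work surface at z = 0. Lengths are in mm, angles in rad, forces in N, time in s.
With the tool pointing down it reaches from about 425 to 1125 mm from the base axis. Payload 14.9 kg.
Tool frame: the origin (TCP) lies at the very end of the fingers, on their centre line; the grasp point (between the pads) lies 19 mm behind it; y points along the fingers, x is the direction in which the jaws open and shut, and the axes are right-handed (so a half turn about y gives the same grasp; the last joint's range is limited). The gripper opens to 91 mm and grips with 3 to 60 N. Pads are 32 mm wide; open, the fingers measure 118 mm over their backs; the gripper's body (76 mm by 178 mm) begins 60 mm behind the grasp point.
Start: joints at [-1.179, 0.379, 1.734, -0, 1.028, -0.033], TCP at [288.494, -637.8, 213.932] pointing down, gripper open.
Joint ranges: [-2.77, 2.77], [-0.74, 2.19], [0, 2.66], [-1.06, 4.2], [0.31, 2.87], [-3.08, 3.08]. Speed limits (rad/s): [1.89, 1.89, 2.39, 3.14, 3.14, 3.14].

## Interface

Orientations are given as a unit quaternion [w, x, y, z].
In Python, from workcell import sense, grab_frame, finish_job gives the robot as it stands. The module is installed in compiled form; this text tells all that it offers.
- The arm moves only by the tool play_rows, never from a script. Its argument "series" is a list of rows, each a list of 2 entries, a list of its own where there are three numbers: the shift along the tool's x, y, z scaled (see below), then the turn, a rotation vector about the tool's x, y, z scaled (see below). A call has 1 to 12 rows; each row shifts and turns the pose as measured when the row begins, along the tool's axes as they then stand; what a row does not reach is not made up. The controller multiplies each number of a shift by 0.2 m and each number of a turn by 0.5 rad. A row lasts 1/12 s, in which the tool goes at most 41.7 mm and 7.16 degrees, less where a joint would pass 70% of its speed; a pose out of reach is approached as far as the arm can. A call with a number of a shift or a turn outside -1 to 1 is refused whole. A call with a gripper value outside its range is refused whole. "gripper" is the finger opening in mm, from 0 to 91.2, set as the call begins (left out, the last holds). The fingers move at their own pace and stop on an object; "grip_force" is the grip in N (left out, the last holds). Time passes only in rows, so rows that do not move let the fingers close. It gives the time, the measured TCP pose, the force and the opening at its end, in the units of the state.
- sense(): the state, without advancing time (a new reading comes with each control period).
- grab_frame(name): name is "scene" or "top" or "wrist"; returns a dict with "image" (400x640x3 uint8, red, green, blue), "range_z" (400x640 float32, mm along the optical axis (not along the pixel's ray), 0 where there is no reading), "camera_matrix" (3x3 intrinsics, pixels), "view" (4x4, takes a point from world to camera coordinates). Camera axes: x right, y down, z forward; pixel columns grow to the right and rows downward; lengths in mm; the calibration is good to about 2 mm. A picture is of the moment at which its call begins.
- finish_job(): hands the job in, once; it reports no verdict.
The state is a dict: "time_s": time; "qpos": joint angles; "joint_vel": joint speeds; "joint_torque": joint torques, N m; "eef_pos": TCP position; "ee_rot": TCP orientation; "wrist_force": force on the tool from outside, world axes, zero at the start; "moment": the same for the moment, N m; "width": finger opening in mm.
Only numpy, scipy, OpenCV 4.12 (cv2) and the standard library are available. Lean on these libraries where they do the work, as an engineer would, in place of code of your own. Each camera call takes 0.05 s, during which the arm holds its last target. There are 200 camera calls.

## Working session

There is one attempt and no reset: what is moved stays moved. The work goes in short steps, Python scripts to look and compute and a tool call to move; the robot and the scene stay as the last step left them, time stands still between calls to the robot, and variables do not carry over. Pictures are saved under pics/ and viewed, about 8 in all and at most 12, crops included, and the job is handed in when it is done.

Besides the shell and the picture viewer there is one more tool, called after "Emit:" as name([rows], argument=value, ...), one row to a line, values as JSON. play_rows: Moves the arm, as the interface text tells. Shifts and turns lie within -1 to 1; 1 stands for 0.2 m of shift or 0.5 rad of turn. Its arguments: {"type":"object","properties":{"series":{"type":"array"},"gripper":{"type":"number"},"grip_force":{"type":"number"}},"required":["series"]}

```bash
mkdir -p pics; cat > h.py <<'E'
import numpy as np, cv2
from workcell import sense, grab_frame, finish_job
def cloud(f):
    K=np.array(f["camera_matrix"]);V=np.array(f["view"]);z=f["range_z"]
    v,u=np.mgrid[:z.shape[0],:z.shape[1]]
    P=np.stack([(u-K[0,2])/K[0,0]*z,(v-K[1,2])/K[1,1]*z,z],-1)
    W=(P-V[:3,3])@V[:3,:3]
    W[z<=0]=np.nan
    return W
def save(f,n): cv2.imwrite("pics/"+n,f["image"][...,::-1])
E
python3 - <<'E'
from h import *
print({k:np.round(v,3) if not isinstance(v,str) else v for k,v in sense().items()})
for n in("scene","top"):
    f=grab_frame(n);save(f,n+"0.png");np.savez(n+"0.npz",**f)
    V=np.array(f["view"]);print(n,-V[:3,:3].T@V[:3,3],V[2,:3],np.array(f["camera_matrix"])[0])
E
```

```text
{'time_s': np.float64(0.0), 'qpos': array([-1.179,  0.379,  1.735, -0.   ,  1.029, -0.033]), 'joint_vel': array([-0.001,  0.001,  0.   ,  0.001,  0.   , -0.   ]), 'joint_torque': array([-1.0000e-03, -7.6373e+01, -4.3436e+01,  6.5000e-02,  4.3000e-02,
       -0.0000e+00]), 'eef_pos': array([ 288.356, -637.431,  213.309]), 'ee_rot': array([ 0.594, -0.594,  0.384, -0.383]), 'wrist_force': array([-0.796,  0.809, -0.202]), 'moment': array([ 0.025, -0.002,  0.029]), 'width': np.float64(91.154)}
scene [ 834.58867806 -463.64143426  919.84196902] [-0.33171437  0.4772881  -0.81373315] [446.58525652   0.         322.23090619]
top [479.50589013 -31.54004946 940.39926244] [ 7.30774306e-02 -4.59088315e-04 -9.97326164e-01] [374.70272142   0.         312.43148655]
```

View pics/scene0.png

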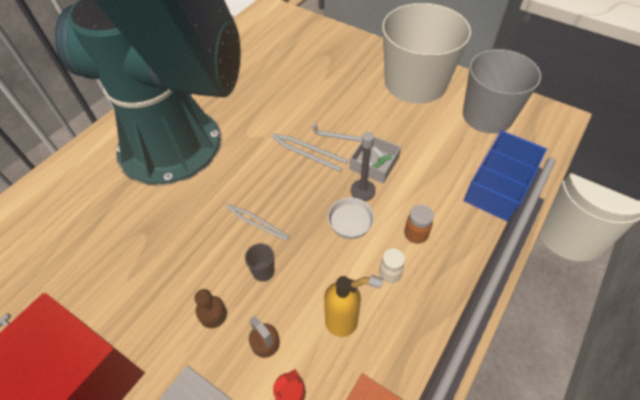

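View pics/top0.png

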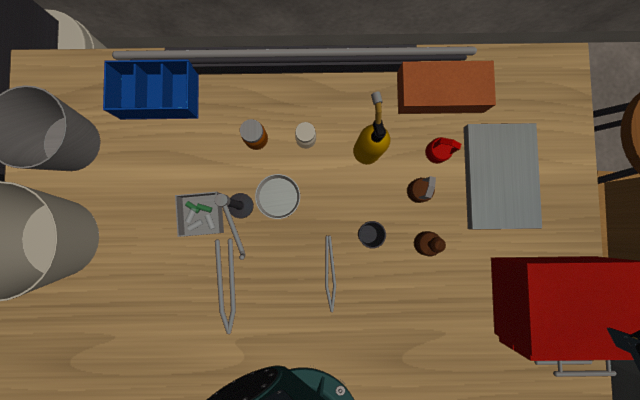

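The pan (278,197 in top) lies to the robot's right of the post, and the tin to its left. The hook runs from (221,200) to its tip at (241,257). The strap block is at (421,189), the knob block at (430,243), the mould at (371,234), the torch at (370,143), and the red look-alike at (440,150).

```bash
python3 - <<'E'
from h import *
for n in("top","scene"):
    f=dict(np.load(n+"0.npz"));W=cloud(f);X,Y,Z=W[...,0],W[...,1],W[...,2]
    print(n,"bench z",np.nanmedian(Z[(X>300)&(X<700)&(Y>-400)&(Y<300)]))
    R=(X>330)&(X<800)&(Y>-420)&(Y<320)
    m=(R&(Z>14)).astype(np.uint8)
    k,l,s,c=cv2.connectedComponentsWithStats(m)
    for i in range(1,k):
        if s[i,4]<30: continue
        p=W[l==i]; print("  px",c[i].round(),"n",s[i,4],"med",np.median(p,0).round(),"min",p.min(0).round(),"max",p.max(0).round())
    # hook bar & head
    b=R&(Z>180)&(Z<225)&(X<660)&(Y>0)
    p=W[b];print(" hook pts",len(p))
    h=p[p[:,2]>199];print(" >199",h.round()[:60:3].tolist())
    q=p[(p[:,2]>188)&(p[:,2]<199)];
    if len(q)>5:
        print(cv2.fitLine(q[:,:2].astype(np.float32),cv2.DIST_HUBER,0,.1,.1).ravel().round(3),q.min(0).round(),q.max(0).round())
    # strap
    s_=(X>480)&(X<680)&(Y>-320)&(Y<-180)&(Z>80)&(Z<125)
    p=W[s_];print(" strap pts",len(p),p.round()[::max(1,len(p)//40)].tolist())
E
```

```text
top bench z 1.63232213198821
  px [373. 136.] n 1333 med [ 663. -160.  146.] min [ 635. -204.   14.] max [ 736. -135.  249.]
  px [436. 101.] n 1535 med [ 775. -332.   65.] min [ 764. -420.   14.] max [ 800. -251.   72.]
  px [183. 108.] n 439 med [761. 269.  55.] min [759. 257.  14.] max [800. 320.  84.]
  px [253. 134.] n 620 med [698. 106.  84.] min [676.  80.  14.] max [732. 138.  91.]
  px [305. 135.] n 442 med [697. -16.  75.] min [678. -40.  15.] max [726.   9.  80.]
  px [469. 176.] n 456 med [ 600. -417.   27.] min [ 472. -420.   14.] max [ 729. -415.   38.]
  px [442. 149.] n 650 med [ 660. -337.   52.] min [ 634. -372.   15.] max [ 694. -314.  119.]
  px [276. 195.] n 308 med [563.  61.  21.] min [502.   1.  14.] max [611. 109.  26.]
  px [421. 189.] n 597 med [ 565. -289.   52.] min [ 537. -323.   14.] max [ 594. -266.  118.]
  px [217. 214.] n 1219 med [523. 151.  46.] min [420. 101.  14.] max [568. 298. 220.]
  px [196. 210.] n 236 med [527. 260.  24.] min [495. 217.  14.] max [547. 283.  33.]
  px [209. 222.] n 75 med [495. 223.  17.] min [480. 211.  14.] max [514. 234
[... 3903 characters left out ...]
203.0, 100.0], [553.0, -290.0, 109.0], [673.0, -204.0, 91.0], [553.0, -293.0, 112.0], [673.0, -204.0, 86.0], [554.0, -294.0, 110.0], [671.0, -205.0, 81.0], [554.0, -297.0, 111.0], [567.0, -289.0, 114.0], [560.0, -296.0, 113.0], [545.0, -295.0, 83.0], [569.0, -294.0, 117.0], [567.0, -298.0, 116.0], [565.0, -301.0, 117.0], [576.0, -292.0, 113.0], [574.0, -296.0, 113.0], [573.0, -298.0, 111.0], [573.0, -301.0, 112.0], [573.0, -303.0, 113.0], [585.0, -295.0, 110.0], [583.0, -298.0, 110.0], [581.0, -300.0, 107.0], [581.0, -303.0, 109.0], [581.0, -305.0, 109.0], [589.0, -294.0, 93.0], [589.0, -297.0, 96.0], [589.0, -298.0, 92.0], [588.0, -298.0, 85.0], [584.0, -307.0, 91.0], [587.0, -306.0, 80.0]]
```

```bash
python3 - <<'E'
from h import *
from scipy.optimize import least_squares
def circ(p,r=None):
    p=p[:,:2]
    f=lambda q:np.hypot(p[:,0]-q[0],p[:,1]-q[1])-(r or q[2])
    return least_squares(f,[*p.mean(0),40],loss="soft_l1").x
for n in("top","scene"):
    f=dict(np.load(n+"0.npz"));W=cloud(f);X,Y,Z=W[...,0],W[...,1],W[...,2]
    m=(X>490)&(X<625)&(Y>-15)&(Y<125)&(Z>18)&(Z<30)&(abs(np.hypot(X-556,Y-56)-54)<9)
    print(n,"pan",circ(W[m],55).round(1),(W[m].max(0)+W[m].min(0))/2)
    m=(Z>200)&(Z<210)&(X>515)&(X<560)&(Y>130)&(Y<170)
    p=W[m];r=cv2.minEnclosingCircle(p[:,:2].astype(np.float32));print(" head",r,p.mean(0).round(1))
    m=(Z>5)&(Z<60)&(X>490)&(X<580)&(Y>110)&(Y<180)&(np.hypot(X-535,Y-147)<45)
    p=W[m];print(" foot",len(p),cv2.minEnclosingCircle(p[:,:2].astype(np.float32)))
    m=(Z>100)&(Z<125)&(X>525)&(X<610)&(Y>-330)&(Y<-260)
    p=W[m][:,:2].astype(np.float32);print(" strap",cv2.minAreaRect(p),cv2.fitLine(p,cv2.DIST_HUBER,0,.1,.1).ravel())
    m=(Z>40)&(Z<56)&(X>525)&(X<610)&(Y>-335)&(Y<-250)
    print(" wood",cv2.minEnclosingCircle(W[m][:,:2].astype(np.float32)))
    m=(Z>188)&(Z<199)&(X>430)&(X<520)&(Y>90)&(Y<160)
    print(" bar",cv2.fitLine(W[m][:,:2].astype(np.float32),cv2.DIST_HUBER,0,.1,.1).ravel())
E
```

```text
top pan [556.5  54.3  40. ] [556.77334153  55.10164116  22.16155415]
 head ((535.4580688476562, 148.79188537597656), 12.7440824508667) [535.5 148.4 204.6]
 foot 424 ((538.9706420898438, 148.07737731933594), 38.35750961303711)
 strap ((566.6688842773438, -295.22161865234375), (14.376587867736816, 47.166160583496094), 74.39604949951172) [ 9.6503431e-01 -2.6212367e-01  5.6564905e+02 -2.9456656e+02]
 wood ((566.19482421875, -294.6761474609375), 29.63928985595703)
 bar [9.3057311e-01 3.6610618e-01 4.7591022e+02 1.2527435e+02]
scene pan [556.2  53.9  40. ] [555.29788656  54.49232654  22.17235815]
 head ((534.9302368164062, 148.20797729492188), 14.644660949707031) [536.  147.4 204.1]
 foot 420 ((535.1815795898438, 147.0753173828125), 33.043426513671875)
 strap ((565.9297485351562, -295.2712707519531), (14.049981117248535, 47.997962951660156), 75.26398468017578) [ 9.7045541e-01 -2.4128044e-01  5.6813477e+02 -2.9568225e+02]
 wood ((566.8153686523438, -295.5137634277344), 29.717573165893555)
 bar [9.32234347e-01 3.61855090e-01 4.74568970e+02 1.23314964e+02]
```

Measured so far: swivel axis (535,148), pan (556,54), and a hook direction of -158.7° that must go to -77.3°. The strap is centred at (566,-295) and runs along -14.5°. The tool's yaw already suits the push, so I'm lifting and travelling now.

Emit:
play_rows([
  [[0, -0.2, 0], [0, 0, 0]],
  [[0, -0.2, 0], [0, 0, 0]],
  [[0, -0.2, 0], [0, 0, 0]],
  [[-0.093, 0, 0.153], [0, 0, 0]],
  [[-0.093, 0, 0.153], [0, 0, 0]],
  [[-0.093, 0, 0.153], [0, 0, 0]],
  [[-0.093, 0, 0.153], [0, 0, 0]],
  [[-0.093, 0, 0.153], [0, 0, 0]],
  [[-0.093, 0, 0.153], [0, 0, 0]],
  [[-0.093, 0, 0.153], [0, 0, 0]],
  [[-0.093, 0, 0.153], [0, 0, 0]],
], gripper=0)

```text
time_s: 1.02
eef_pos: [451.6, -394.5, 336.3]
ee_rot: [0.594, -0.591, 0.388, -0.384]
wrist_force: [0.6, -0.9, 0.2]
width: 20.7
```

```bash
cat >> h.py <<'E'
from scipy.spatial.transform import Rotation as Ro
def go(target,yaw=None):
    """remaining shift (in 0.2 m units, tool axes) and turn (0.5 rad units) to target; yaw = angle of tool x, deg"""
    s=sense();p=np.array(s["eef_pos"]);w,x,y,z=s["ee_rot"];R=Ro.from_quat([x,y,z,w])
    d=R.inv().apply(np.array(target)-p);print("t",round(float(s["time_s"]),2),"pos",p.round(1),"F",np.round(s["wrist_force"],1),"w",round(float(s["width"]),1))
    X=R.as_matrix()[:,0];yw=np.degrees(np.arctan2(X[1],X[0]));print("yaw",yw.round(2),"dist",np.linalg.norm(d).round(1),"shift",(d/200).round(4))
    if yaw is not None:
        c,q=np.cos(np.radians(yaw)),np.sin(np.radians(yaw))
        G=Ro.from_matrix(np.array([[c,0,-q],[q,0,c],[0,-1,0]]).astype(float)@np.diag([1,1,-1]) if np.linalg.det(np.array([[c,0,-q],[q,0,c],[0,-1,0]]))<0 else np.array([[c,0,-q],[q,0,c],[0,-1,0]]))
        print("turn",((R.inv()*G).as_rotvec()/.5).round(4))
E
python3 -c "
from h import *
go([444,161,336],-68.7)"
```

```text
t 1.02 pos [ 451.6 -394.5  336.3] F [ 0.6 -0.9  0.2] w 20.7
yaw -66.15 dist 555.6 shift [-2.5556  0.0186  1.0885]
turn [ 0.0001  0.089  -0.0133]
```

Emit:
play_rows([
  [[-0.183, 0, 0.078], [0, 0.007, 0]],
  [[-0.183, 0, 0.078], [0, 0.007, 0]],
  [[-0.183, 0, 0.078], [0, 0.007, 0]],
  [[-0.183, 0, 0.078], [0, 0.007, 0]],
  [[-0.183, 0, 0.078], [0, 0.007, 0]],
  [[-0.183, 0, 0.078], [0, 0.007, 0]],
  [[-0.183, 0, 0.078], [0, 0.007, 0]],
  [[-0.183, 0, 0.078], [0, 0.007, 0]],
  [[-0.183, 0, 0.078], [0, 0.007, 0]],
  [[-0.183, 0, 0.078], [0, 0.007, 0]],
  [[-0.183, 0, 0.078], [0, 0.007, 0]],
  [[-0.183, 0, 0.078], [0, 0.007, 0]],
])

```text
time_s: 2.02
eef_pos: [451.0, 104.4, 337.6]
ee_rot: [0.585, -0.582, 0.402, -0.397]
wrist_force: [1.9, 0.0, 1.1]
width: 0.3
```

```bash
python3 - <<'E'
s=open('h.py').read();a=s.index("        G=Ro.from_matrix");b=s.index("        print(\"turn\"")
s=s[:a]+"        G=Ro.from_matrix([[c,0,-q],[q,0,c],[0,-1,0]])\n"+s[b:];open('h.py','w').write(s)
from h import *
go([444,161,336],-68.7)
E
```

```text
t 2.02 pos [451.  104.4 337.6] F [1.9 0.  1.1] w 0.3
yaw -68.79 dist 57.0 shift [-0.2764  0.01    0.0696]
turn [ 0.0001 -0.003  -0.0163]
```

Emit:
play_rows([
  [[-0.138, 0, 0.035], [0, 0, -0.008]],
  [[-0.138, 0, 0.035], [0, 0, -0.008]],
  [[0, 0, 0], [0, 0, 0]],
  [[0, 0.16, 0], [0, 0, 0]],
  [[0, 0.16, 0], [0, 0, 0]],
  [[0, 0.16, 0], [0, 0, 0]],
  [[0, 0.16, 0], [0, 0, 0]],
  [[0, 0.16, 0], [0, 0, 0]],
  [[0, 0, 0], [0, 0, 0]],
])

```text
time_s: 2.77
eef_pos: [442.7, 171.4, 174.0]
ee_rot: [0.587, -0.584, 0.395, -0.398]
wrist_force: [-1.2, -0.5, -1.4]
width: 0.0
```

```bash
python3 - <<'E'
from h import *
t=np.radians(-158.7);d=np.array([np.cos(t),np.sin(t)]);tt=np.array([-d[1],d[0]])
go([*(np.array([535.3,148])+80*d-20*tt),175],-68.7)
E
```

```text
t 2.77 pos [442.7 171.4 174. ] F [-1.2 -0.5 -1.4] w 0.0
yaw -68.2 dist 35.6 shift [ 0.1772 -0.005  -0.0127]
turn [-0.012   0.0173 -0.0006]
```

Emit:
play_rows([
  [[0.06, 0, -0.004], [-0.012, 0.017, 0]],
  [[0.06, 0, -0.004], [0, 0, 0]],
  [[0.058, -0.005, -0.004], [0, 0, 0]],
  [[0.028, 0, -0.006], [0, -0.14, 0]],
  [[0.028, 0, -0.006], [0, -0.14, 0]],
  [[0.028, 0, -0.006], [0, -0.14, 0]],
  [[0.028, 0, -0.006], [0, -0.14, 0]],
  [[0.028, 0, -0.006], [0, -0.14, 0]],
  [[0.028, 0, -0.006], [0, -0.14, 0]],
])

```text
time_s: 3.52
eef_pos: [466.7, 101.3, 185.0]
ee_rot: [-0.656, 0.656, -0.265, 0.263]
wrist_force: [-0.3, 1.8, -0.2]
width: 0.2
```

```bash
cat >> h.py <<'E'
def polar():
    s=sense();p=np.array(s["eef_pos"])[:2]-[535.3,148];w,x,y,z=s["ee_rot"];X=Ro.from_quat([x,y,z,w]).as_matrix()[:,0]
    yw=np.arctan2(X[1],X[0]);t=np.array([np.cos(yw),np.sin(yw)]);d=np.array([t[1],-t[0]])
    print("face bar angle",np.degrees(yw)-90,"r",p@d,"s",-p@t,"F",s["wrist_force"])
E
python3 - <<'E'
from h import *
polar()
f=grab_frame("scene");save(f,"push1.png")
E
```

```text
face bar angle -133.7809367251765 r 81.16721965676057 s 17.268136282352366 F [-0.30365196  1.80854892 -0.15973314]
```

View pics/push1.png

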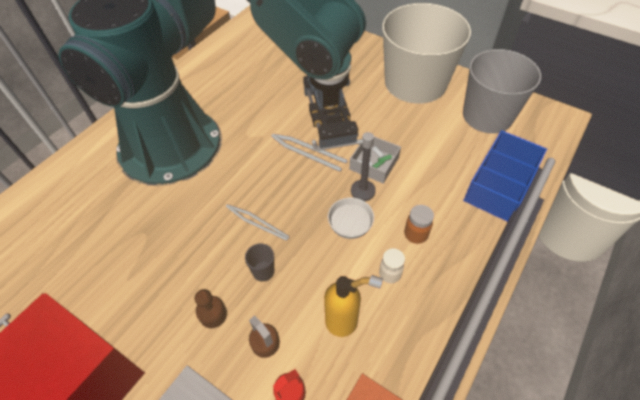

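The gripper at (335,135) is against the bar and the tip shows near (316,144), so the hook is turning. The TCP has crept up to z 185, so I need to lower it.

```bash
python3 - <<'E'
from h import *
p=sense()["eef_pos"]; go([p[0],p[1],174],-43.8); polar()
E
```

```text
t 3.57 pos [467.4 100.9 185.3] F [-0.   0.3  1.1] w 0.5
yaw -43.48 dist 11.3 shift [0.0001 0.0566 0.    ]
turn [ 0.0014  0.0113 -0.0032]
face bar angle -133.4769113958796 r 80.95031414905733 s 16.864358003540964 F [-0.01373258  0.30167472  1.0609087 ]
```

Emit:
play_rows([
  [[0, 0.028, 0], [0, 0, 0]],
  [[0, 0.028, 0], [0, 0, 0]],
  [[0.028, 0.005, -0.006], [0, -0.14, 0]],
  [[0.028, 0.005, -0.006], [0, -0.14, 0]],
  [[0.028, 0.005, -0.006], [0, -0.14, 0]],
  [[0.028, 0.005, -0.006], [0, -0.14, 0]],
  [[0.028, 0.005, -0.006], [0, -0.14, 0]],
  [[0.028, 0.005, -0.006], [0, -0.14, 0]],
  [[0.028, 0.005, -0.006], [0, -0.14, 0]],
])

```text
time_s: 4.32
eef_pos: [496.1, 74.1, 168.4]
ee_rot: [0.701, -0.7, 0.095, -0.094]
wrist_force: [-0.9, 1.3, 0.6]
width: 0.7
```

```bash
python3 - <<'E'
from h import *
p=sense()["eef_pos"]; go([p[0],p[1],174],12.7); polar()
for n in("top","scene"):
    W=cloud(grab_frame(n));X,Y,Z=W[...,0],W[...,1],W[...,2]
    r=np.hypot(X-535.3,Y-148)
    m=(Z>187)&(Z<199)&(r>20)&(r<112); m2=(Z>187)&(Z<225)&(r>105)&(r<125)
    for q in(W[m],W[m2]): print(n,len(q),np.percentile(np.degrees(np.arctan2(q[:,1]-148,q[:,0]-535.3)),[0,10,50,90,100]).round(1) if len(q) else "")
E
```

```text
t 4.32 pos [496.1  74.1 168.4] F [-0.9  1.3  0.6] w 0.7
yaw -15.36 dist 5.6 shift [-0.0001 -0.0279  0.    ]
turn [-0.0035 -0.9795 -0.0032]
face bar angle -105.36016757985912 r 81.61241607476892 s 18.19169135420308 F [-0.93502749  1.31232011  0.55488876]
top 0 
top 0 
scene 107 [-121.4 -116.7 -106.8 -103.7 -102.4]
scene 54 [-108.4 -106.6 -105.1 -103.9 -103.4]
```

Emit:
play_rows([
  [[0.028, -0.006, -0.006], [0, -0.14, 0]],
  [[0.028, -0.004, -0.006], [0, -0.14, 0]],
  [[0.028, -0.004, -0.006], [0, -0.14, 0]],
  [[0.028, -0.004, -0.006], [0, -0.14, 0]],
  [[0.028, 0, -0.006], [0, -0.14, 0]],
  [[0.021, 0, -0.005], [0, -0.1, 0]],
  [[0, 0, 0], [0, 0, 0]],
  [[-0.1, 0, 0], [0, 0, 0]],
  [[-0.15, 0, 0], [0, 0, 0]],
  [[0, 0, 0], [0, 0, 0]],
])

```text
time_s: 5.25
eef_pos: [473.2, 59.7, 170.3]
ee_rot: [0.707, -0.706, -0.035, 0.04]
wrist_force: [-0.3, -0.2, -0.9]
width: 0.5
```

```bash
cat >> h.py <<'E'
def bar(save_as=None):
    for n in("top","scene"):
        f=grab_frame(n)
        if save_as: save(f,save_as+n+".png")
        W=cloud(f);X,Y,Z=W[...,0],W[...,1],W[...,2]
        r=np.hypot(X-535.3,Y-148)
        m=(Z>187)&(Z<199)&(r>20)&(r<112)&(Y<148); m2=(Z>187)&(Z<225)&(r>108)&(r<125)&(Y<148)
        for q in(W[m],W[m2]):
            if len(q)>4:
                v=cv2.fitLine(q[:,:2].astype(np.float32),cv2.DIST_HUBER,0,.1,.1).ravel()
                print(n,len(q),"ang",np.percentile(np.degrees(np.arctan2(q[:,1]-148,q[:,0]-535.3)),[10,50,90]).round(1),"fit",(np.degrees(np.arctan2(v[1],v[0]))).round(1),v[2:],q.max(0).round())
E
python3 - <<'E'
from h import *
polar();print(sense()["eef_pos"]);bar()
E
```

```text
face bar angle -83.98419010637458 r 81.32879090372523 s 71.0084306974362 F [-0.32133737 -0.17378913 -0.88284243]
[473.20610341  59.67719736 170.32815166]
top 35 ang [-87.3 -86.4 -77.5] fit -88.3 [539.0564   97.18086] [542. 129. 198.]
top 7 ang [-84.9 -84.1 -83.7] fit -89.5 [547.0779    30.902302] [548.  37. 218.]
scene 175 ang [-115.8  -85.1  -81. ] fit -86.5 [540.80414  82.85888] [548. 128. 198.]
scene 150 ang [-120.5 -115.6  -84.6] fit -11.8 [496.56747   39.214684] [548.  51. 225.]
```

```bash
sed -i 's/(Y<148); m2/(Y<148)\&(X>512); m2/; s/(r<125)&(Y<148)/(r<125)\&(Y<148)\&(X>512)/' h.py; python3 - <<'E'
from h import *
bar()
E
```

```text
top 19 ang [-83.6 -82.8 -76.8] fit -86.4 [542.55945   94.170494] [545. 127. 197.]
scene 142 ang [-87.7 -84.4 -81.1] fit -86.6 [541.6209   83.10712] [548. 128. 198.]
scene 45 ang [-87.4 -85.3 -83.8] fit 79.2 [545.46625   29.493391] [549.  40. 218.]
```

Emit:
play_rows([
  [[0.1, -0.01, 0], [0, 0, 0]],
  [[0.1, -0.01, 0], [0, 0, 0]],
  [[0.058, 0, 0], [0, 0, 0]],
  [[0.026, 0, -0.005], [0, -0.13, 0]],
  [[0.026, 0, -0.005], [0, -0.13, 0]],
  [[0, 0, 0], [0, 0, 0]],
])

```text
time_s: 5.95
eef_pos: [544.9, 66.0, 175.0]
ee_rot: [0.703, -0.702, -0.081, 0.084]
wrist_force: [-1.8, -1.3, 0.7]
width: 0.3
```

```bash
python3 - <<'E'
from h import *
polar();print(sense()["eef_pos"])
E
```

```text
face bar angle -76.52128955742354 r 82.02318483465143 s 9.750797469946521 F [-1.75439985 -1.32213234  0.68586879]
[544.93606811  65.96325766 174.97751883]
```

Emit:
play_rows([
  [[-0.1, 0, 0], [0, 0, 0]],
  [[-0.18, 0, 0], [0, 0, 0]],
  [[-0.1, -0.2, 0], [0, 0, 0]],
  [[-0.1, -0.2, 0], [0, 0, 0]],
  [[0, -0.2, 0.1], [0, 0, 0]],
  [[0, 0, 0], [0, 0, 0]],
])

```text
time_s: 6.45
eef_pos: [445.0, 62.0, 290.3]
ee_rot: [0.704, -0.702, -0.073, 0.08]
wrist_force: [1.5, -0.5, 1.8]
width: 0.3
```

```bash
python3 - <<'E'
from h import *
polar();print(sense()["eef_pos"]);bar("hook2")
E
```

```text
face bar angle -77.60505134156976 r 64.64338953543033 s 106.65093638656306 F [ 1.54506102 -0.50981302  1.82453348]
[445.01062147  61.97082955 290.34467319]
top 74 ang [-74.9 -72.8 -70.2] fit -78.2 [563.8526   55.94333] [572.  72. 198.]
top 39 ang [-74.6 -73.1 -71. ] fit -64.2 [569.32684  36.88015] [576.  45. 220.]
scene 139 ang [-76.2 -71.9 -68. ] fit -71.3 [554.53705  89.13043] [572. 129. 198.]
scene 42 ang [-74.3 -72.3 -70.6] fit 50.2 [571.8873    32.940845] [575.  46. 218.]
```

View pics/hook2scene.png

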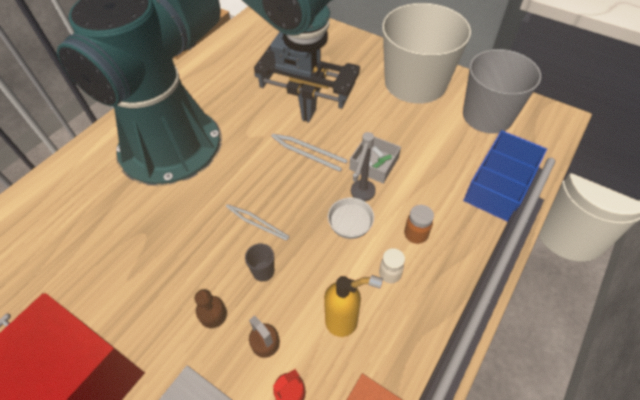

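```bash
python3 - <<'E'
from h import *
go([598,78,290],12.7)
E
```

```text
t 6.55 pos [443.6  60.9 285.2] F [ 0.7 -0.3 -1.1] w 0.3
yaw 12.49 dist 155.4 shift [ 0.7719 -0.0365 -0.0834]
turn [-0.0071 -0.0075 -0.0316]
```

Emit:
play_rows([
  [[0.154, 0, -0.017], [-0.007, -0.007, -0.03]],
  [[0.154, 0, -0.017], [0, 0, 0]],
  [[0.154, 0, -0.017], [0, 0, 0]],
  [[0.154, 0, -0.017], [0, 0, 0]],
  [[0.154, 0, -0.017], [0, 0, 0]],
  [[0, 0, 0], [0, 0, 0]],
  [[0, 0.14, 0], [0, 0, 0]],
  [[0, 0.14, 0], [0, 0, 0]],
  [[0, 0.14, 0], [0, 0, 0]],
  [[0, 0.13, 0], [0, 0, 0]],
  [[0, 0, 0], [0, 0, 0]],
])

```text
time_s: 7.47
eef_pos: [600.6, 76.1, 152.1]
ee_rot: [-0.703, 0.704, 0.066, -0.077]
wrist_force: [-0.8, 0.3, -1.4]
width: 0.7
```

```bash
python3 - <<'E'
from h import *
polar()
t=np.radians(-77.3);d=np.array([np.cos(t),np.sin(t)]);tt=np.array([-d[1],d[0]])
go([*(np.array([535.3,148])+80*d+18*tt),174],12.7)
E
```

```text
face bar angle -78.39087738612122 r 83.56090706255333 s -49.469078082952734 F [-0.76987303  0.26998289 -1.432528  ]
t 7.47 pos [600.6  76.1 152.1] F [-0.8  0.3 -1.4] w 0.7
yaw 11.61 dist 37.3 shift [-0.1515 -0.1069  0.0197]
turn [-0.0028 -0.0381 -0.0317]
```

Emit:
play_rows([
  [[0, -0.05, 0.01], [0, -0.02, -0.015]],
  [[-0.04, -0.05, 0.01], [0, -0.018, -0.015]],
  [[-0.03, 0, 0], [0, 0, 0]],
  [[-0.02, 0, 0], [0, 0, 0]],
  [[0, 0, 0], [0, 0, 0]],
  [[0, 0, 0], [0, 0, 0]],
])

```text
time_s: 7.97
eef_pos: [581.5, 75.9, 175.4]
ee_rot: [0.703, -0.702, -0.077, 0.078]
wrist_force: [0.4, 0.2, -0.0]
width: 0.8
```

```bash
cat >> h.py <<'E'
def tgt(s,r=80,z=174):
    t=np.radians(-77.3);d=np.array([np.cos(t),np.sin(t)]);tt=np.array([-d[1],d[0]])
    polar();go([*(np.array([535.3,148])+r*d-s*tt),z],12.7)
E
python3 - <<'E'
from h import *
tgt(-18)
E
```

```text
face bar angle -77.40409222673165 r 80.44809641499171 s -29.37906990241308 F [ 0.37563945  0.19505578 -0.03946338]
t 7.97 pos [581.5  75.9 175.4] F [ 0.4  0.2 -0. ] w 0.8
yaw 12.6 dist 11.3 shift [-0.0562  0.0069  0.0024]
turn [-0.0032 -0.0036 -0.0025]
```

Emit:
play_rows([
  [[-0.02, 0, 0], [0, 0, 0]],
  [[-0.018, 0, 0], [0, 0, 0]],
  [[-0.012, 0, 0], [0, 0, 0]],
  [[0, 0, 0], [0, 0, 0]],
  [[0, 0, 0], [0, 0, 0]],
])

```text
time_s: 8.38
eef_pos: [572.1, 73.4, 176.5]
ee_rot: [0.703, -0.702, -0.078, 0.077]
wrist_force: [1.5, 0.1, -1.6]
width: 0.3
```

```bash
python3 - <<'E'
from h import *
tgt(-18);bar()
E
```

```text
face bar angle -77.43538839407678 r 80.77804534398238 s -19.67928194354117 F [ 1.49943038  0.06638031 -1.56076168]
t 8.38 pos [572.1  73.4 176.5] F [ 1.5  0.1 -1.6] w 0.3
yaw 12.56 dist 3.1 shift [-0.0075  0.0127  0.0041]
turn [-0.0022 -0.0047  0.0027]
scene 71 ang [-76.9 -70.1 -61.5] fit 2.6 [571.74713   56.980255] [585.  90. 197.]
scene 39 ang [-76.3 -74.4 -72.8] fit 44.6 [567.71875   32.642925] [571.  38. 218.]
```

Emit:
play_rows([
  [[-0.012, 0, 0], [0, 0, 0]],
  [[-0.009, 0, 0], [0, 0, 0]],
  [[0, 0, 0], [0, 0, 0]],
  [[0, 0, 0], [0, 0, 0]],
])

```text
time_s: 8.82
eef_pos: [568.2, 72.4, 176.5]
ee_rot: [0.703, -0.702, -0.078, 0.077]
wrist_force: [1.6, 1.1, -0.0]
width: 0.7
```

```bash
python3 - <<'E'
from h import *
polar()
E
```

```text
face bar angle -77.4294910042109 r 80.90201149949948 s -15.653360807318014 F [ 1.62845687  1.11851397 -0.0348513 ]
```

Emit:
play_rows([
  [[0.1, 0, 0], [0, 0, 0]],
  [[0.1, 0, 0], [0, 0, 0]],
  [[0.05, -0.15, 0], [0, 0, 0]],
  [[0, -0.2, 0.1], [0, 0, 0]],
  [[0, -0.2, 0.15], [0, 0, 0]],
  [[0, 0, 0.2], [0, 0, 0]],
  [[0, 0, 0.2], [0, 0, 0]],
  [[0, 0, 0.2], [0, 0, 0]],
  [[0, 0, 0.1], [0, 0, 0]],
  [[0, 0, 0], [0, 0, 0]],
])

```text
time_s: 9.65
eef_pos: [575.2, 272.3, 286.4]
ee_rot: [0.704, -0.702, -0.074, 0.077]
wrist_force: [-0.1, -0.5, 0.1]
width: 1.1
```

```bash
python3 - <<'E'
from h import *
print(sense()["eef_pos"]);bar("hook3")
E
```

```text
[575.2090516  272.33752374 286.39661611]
top 229 ang [-81.2 -77.6 -73.4] fit -77.7 [549.60425  83.62296] [564. 129. 199.]
top 40 ang [-79.5 -77.9 -76. ] fit -73.9 [559.678    34.66776] [566.  43. 220.]
scene 147 ang [-80.6 -76.6 -73. ] fit -76.7 [550.1293   85.74315] [563. 128. 199.]
scene 40 ang [-79.2 -77.2 -75.5] fit 30.1 [562.0144    29.986492] [566.  40. 219.]
```

Both views put the hook at -77.3°, which is the pan direction. Next I'm travelling to the strap block.

```bash
python3 - <<'E'
from h import *
go([520,0,310],-1);go([566.4,-295.2,300],-15)
E
```

```text
t 9.75 pos [575.8 269.7 286.1] F [ 0.6  0.2 -0.6] w 0.4
yaw 12.23 dist 276.5 shift [-0.5586 -0.1217 -1.2585]
turn [-0.0057  0.4617 -0.0086]
t 9.75 pos [575.8 269.7 286.1] F [ 0.6  0.2 -0.6] w 0.4
yaw 12.23 dist 565.2 shift [-0.6442 -0.0762 -2.7503]
turn [-0.0046  0.9504 -0.0093]
```

Emit:
play_rows([
  [[-0.08, -0.017, -0.18], [0, 0, 0]],
  [[-0.08, -0.017, -0.18], [0, 0, 0]],
  [[-0.08, -0.017, -0.18], [0, 0, 0]],
  [[-0.08, -0.017, -0.18], [0, 0, 0]],
  [[-0.08, -0.017, -0.18], [0, 0, 0]],
  [[-0.08, -0.017, -0.18], [0, 0, 0]],
  [[-0.08, -0.017, -0.18], [0, 0, 0]],
  [[0, 0, 0], [0, 0.2, 0]],
  [[0, 0, 0], [0, 0.2, 0]],
  [[0, 0, 0], [0, 0.2, 0]],
  [[0, 0, 0], [0, 0.2, 0]],
  [[0, 0, 0], [0, 0.15, 0]],
], gripper=68, grip_force=20)

```text
time_s: 10.75
eef_pos: [512.5, -24.9, 307.6]
ee_rot: [-0.699, 0.7, -0.106, 0.099]
wrist_force: [-0.4, 0.2, -0.0]
width: 68.1
```

```bash
python3 - <<'E'
from h import *
go([566.4,-295.2,300],-15)
E
```

```text
t 10.75 pos [512.5 -24.9 307.6] F [-0.4  0.2 -0. ] w 68.1
yaw -16.65 dist 275.7 shift [ 0.6455  0.0362 -1.2173]
turn [ 0.0064 -0.0575 -0.0186]
```

Emit:
play_rows([
  [[0.092, 0, -0.174], [0, -0.01, 0]],
  [[0.092, 0, -0.174], [0, -0.01, 0]],
  [[0.092, 0, -0.174], [0, -0.01, 0]],
  [[0.092, 0, -0.174], [0, -0.01, 0]],
  [[0.092, 0, -0.174], [0, -0.01, -0.018]],
  [[0.092, 0, -0.174], [0, -0.01, 0]],
  [[0.08, 0, -0.15], [0, 0, 0]],
  [[0, 0, 0], [0, 0, 0]],
  [[0, 0, 0], [0, 0, 0]],
])

```text
time_s: 11.5
eef_pos: [559.9, -312.1, 305.4]
ee_rot: [-0.699, 0.701, -0.099, 0.096]
wrist_force: [-0.6, 0.2, -0.4]
width: 68.1
```

```bash
python3 - <<'E'
from h import *
go([566.4,-295.2,180],-15)
f=grab_frame("wrist");save(f,"w1.png")
W=cloud(f);X,Y,Z=W[...,0],W[...,1],W[...,2]
m=(Z>100)&(Z<125)&(X>525)&(X<610)&(Y>-330)&(Y<-260)
p=W[m][:,:2].astype(np.float32);print(len(p))
if len(p)>20: print(cv2.minAreaRect(p),p.mean(0))
m=(Z>40)&(Z<56)&(X>525)&(X<610)&(Y>-335)&(Y<-250)
p=W[m][:,:2].astype(np.float32)
if len(p)>20: print(cv2.minEnclosingCircle(p))
E
```

```text
t 11.5 pos [ 559.9 -312.1  305.4] F [-0.6  0.2 -0.4] w 68.1
yaw -15.88 dist 126.7 shift [0.0103 0.6264 0.0925]
turn [ 0.0074 -0.0307 -0.0069]
399
((567.2363891601562, -293.9786376953125), (14.17386531829834, 46.66897964477539), 75.64130401611328) [ 567.45294 -293.79694]
((567.0349731445312, -293.8390808105469), 29.734697341918945)
```

View pics/w1.png

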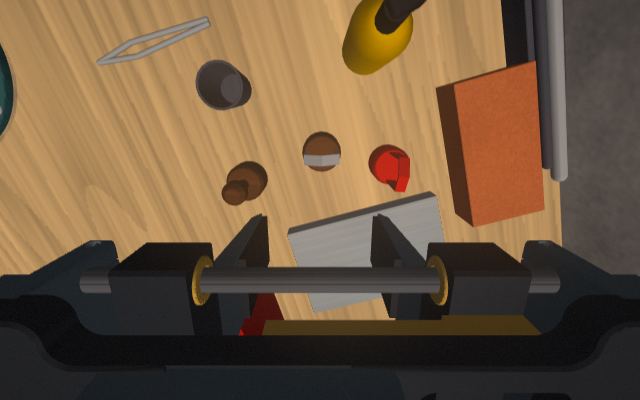

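The wrist view shows the strap block at (321,150), with its strap square to the jaws, and the red look-alike off to the right at (390,165). The strap centre is (566.8,-294.5). Descending in stages.

Emit:
play_rows([
  [[0.01, 0.1, 0.05], [0.007, -0.02, -0.007]],
  [[0, 0.15, 0.044], [0, 0, 0]],
  [[0, 0.15, 0], [0, 0, 0]],
  [[0, 0.15, 0], [0, 0, 0]],
  [[0, 0.08, 0], [0, 0, 0]],
  [[0, 0, 0], [0, 0, 0]],
  [[0, 0, 0], [0, 0, 0]],
])

```text
time_s: 12.13
eef_pos: [564.1, -291.0, 176.9]
ee_rot: [-0.7, 0.701, -0.093, 0.094]
wrist_force: [-0.4, 0.0, -0.6]
width: 68.0
```

```bash
python3 - <<'E'
from h import *
go([566.8,-294.5,71],-14.7)
E
```

```text
t 12.13 pos [ 564.1 -291.   176.9] F [-0.4  0.  -0.6] w 68.0
yaw -15.24 dist 106.0 shift [ 0.0165  0.5297 -0.013 ]
turn [ 0.0016 -0.019   0.0041]
```

Emit:
play_rows([
  [[0.0165, 0.05, -0.013], [0, -0.019, 0.004]],
  [[0, 0.13, 0], [0, 0, 0]],
  [[0, 0.13, 0], [0, 0, 0]],
  [[0, 0.1, 0], [0, 0, 0]],
  [[0, 0.05, 0], [0, 0, 0]],
  [[0, 0, 0], [0, 0, 0]],
  [[0, 0, 0], [0, 0, 0]],
])

```text
time_s: 12.72
eef_pos: [572.1, -297.3, 89.5]
ee_rot: [-0.699, 0.704, -0.085, 0.093]
wrist_force: [0.4, -0.1, 1.3]
width: 67.8
```

```bash
python3 - <<'E'
from h import *
go([566.8,-294.5,71],-14.7)
E
```

```text
t 12.72 pos [ 572.1 -297.3   89.5] F [ 0.4 -0.1  1.3] w 67.8
yaw -14.44 dist 19.4 shift [-0.0301  0.0921  0.0072]
turn [0.0084 0.009  0.0243]
```

Emit:
play_rows([
  [[-0.03, 0.045, 0.007], [0.008, 0.009, 0.024]],
  [[0, 0.047, 0], [0, 0, 0]],
  [[0, 0, 0], [0, 0, 0]],
  [[0, 0, 0], [0, 0, 0]],
])

```text
time_s: 13.05
eef_pos: [568.2, -295.4, 73.3]
ee_rot: [-0.701, 0.702, -0.089, 0.092]
wrist_force: [-0.2, 0.4, -0.2]
width: 67.9
```

```bash
python3 - <<'E'
from h import *
go([566.8,-294.5,71],-14.7)
E
```

```text
t 13.05 pos [ 568.2 -295.4   73.3] F [-0.2  0.4 -0.2] w 67.9
yaw -14.71 dist 2.8 shift [-0.0079  0.0114  0.0025]
turn [ 0.0022 -0.0005  0.0076]
```

Good; closing with 30 N, then lifting a little.

Emit:
play_rows([
  [[-0.008, 0.01, 0.002], [0, 0, 0]],
  [[0, 0, 0], [0, 0, 0]],
  [[0, 0, 0], [0, 0, 0]],
  [[0, 0, 0], [0, 0, 0]],
  [[0, 0, 0], [0, 0, 0]],
  [[0, 0, 0], [0, 0, 0]],
  [[0, 0, 0], [0, 0, 0]],
], gripper=38, grip_force=30)

```text
time_s: 13.63
eef_pos: [566.8, -294.6, 72.0]
ee_rot: [-0.701, 0.702, -0.089, 0.092]
wrist_force: [0.3, -0.3, -1.1]
width: 46.1
```

```bash
python3 - <<'E'
from h import *
go([566.8,-294.5,221],-14.7)
E
```

```text
t 13.63 pos [ 566.8 -294.6   72. ] F [ 0.3 -0.3 -1.1] w 46.1
yaw -14.7 dist 149.0 shift [ 3.20e-03 -7.45e-01 -5.00e-04]
turn [ 0.0027 -0.0001  0.0094]
```

Strap held (46.1 mm, matching its width). Lifting and heading to a waypoint clear of the torch.

Emit:
play_rows([
  [[0, -0.08, 0], [0, 0, 0]],
  [[0, -0.13, 0], [0, 0, 0]],
  [[0, -0.15, 0], [0, 0, 0]],
  [[0, -0.15, 0], [0, 0, 0]],
  [[0, -0.15, 0], [0, 0, 0]],
  [[0, -0.08, 0], [0, 0, 0]],
  [[0, 0, 0], [0, 0, 0]],
  [[0, 0, 0], [0, 0, 0]],
])

```text
time_s: 14.3
eef_pos: [564.3, -293.2, 223.8]
ee_rot: [0.701, -0.701, 0.091, -0.09]
wrist_force: [-0.1, 0.3, -3.5]
width: 45.9
```

```bash
python3 - <<'E'
from h import *
go([510,-150,220],-1)
E
```

```text
t 14.3 pos [ 564.3 -293.2  223.8] F [-0.1  0.3 -3.5] w 45.9
yaw -14.71 dist 153.2 shift [-0.4443  0.0191  0.6234]
turn [-2.000e-04 -4.784e-01 -1.200e-03]
```

Emit:
play_rows([
  [[-0.05, 0, 0.07], [0, 0, 0]],
  [[-0.074, 0, 0.104], [0, 0, 0]],
  [[-0.074, 0, 0.104], [0, 0, 0]],
  [[-0.074, 0, 0.104], [0, 0, 0]],
  [[-0.074, 0, 0.104], [0, 0, 0]],
  [[-0.05, 0, 0.07], [0, 0, 0]],
  [[0, 0, 0], [0, -0.16, 0]],
  [[0, 0, 0], [0, -0.2, 0]],
  [[0, 0, 0], [0, -0.2, 0]],
  [[0, 0, 0], [0, -0.2, 0]],
  [[0, 0, 0], [0, -0.16, 0]],
  [[0, 0, 0], [0, 0, 0]],
])

```text
time_s: 15.3
eef_pos: [504.3, -156.3, 203.3]
ee_rot: [0.707, -0.699, -0.071, 0.087]
wrist_force: [-0.1, -0.4, -1.6]
width: 45.8
```

```bash
python3 - <<'E'
from h import *
tgt(0,175,195)
E
```

```text
face bar angle -77.14971861774536 r 289.8084346538124 s 97.93787651687433 F [-0.07630469 -0.40841227 -1.63945111]
t 15.3 pos [ 504.3 -156.3  203.3] F [-0.1 -0.4 -1.6] w 45.8
yaw 12.85 dist 150.8 shift [0.4881 0.039  0.5736]
turn [-0.0273  0.005  -0.0414]
```

Emit:
play_rows([
  [[0.05, 0, 0.06], [-0.01, 0, -0.014]],
  [[0.085, 0, 0.1], [-0.01, 0, -0.014]],
  [[0.085, 0, 0.1], [-0.007, 0, -0.013]],
  [[0.085, 0, 0.1], [0, 0, 0]],
  [[0.085, 0, 0.1], [0, 0, 0]],
  [[0.06, 0, 0.08], [0, 0, 0]],
  [[0.03, 0, 0.03], [0, 0, 0]],
  [[0, 0, 0], [0, 0, 0]],
  [[0, 0, 0], [0, 0, 0]],
])

```text
time_s: 16.05
eef_pos: [570.9, -18.7, 191.4]
ee_rot: [0.705, -0.703, -0.065, 0.074]
wrist_force: [-1.3, 0.8, -2.1]
width: 45.9
```

```bash
python3 - <<'E'
from h import *
tgt(0,165,192)
f=grab_frame("scene");cv2.imwrite("pics/c1.png",cv2.resize(f["image"][100:300,260:460,::-1],(600,600)))
E
```

```text
face bar angle -78.70038887820705 r 170.42007837614955 s -2.2303889570005846 F [-1.33160281  0.81073655 -2.13516355]
t 16.05 pos [570.9 -18.7 191.4] F [-1.3  0.8 -2.1] w 45.9
yaw 11.3 dist 5.8 shift [ 0.009  -0.003   0.0274]
turn [-0.0092 -0.0489 -0.0254]
```

View pics/c1.png

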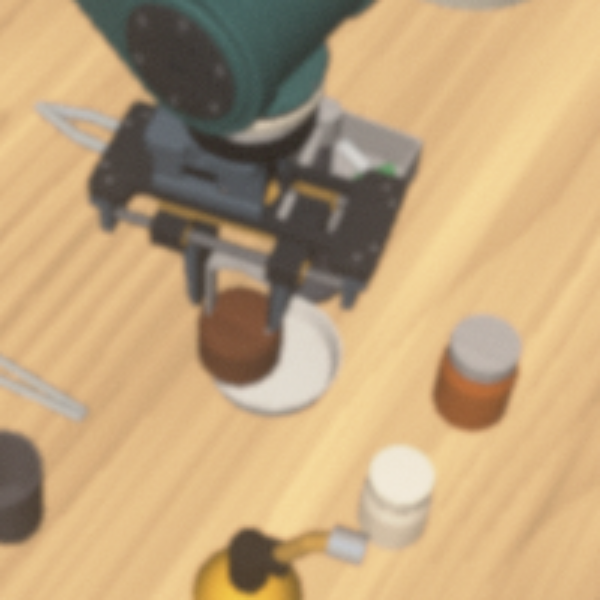

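The block hangs upright in the jaws at (240,340) in the crop, just short of the hook tip and square to it. Threading the strap along the bar.

Emit:
play_rows([
  [[0.009, -0.003, 0.02], [-0.009, -0.049, -0.025]],
  [[0, 0, 0.04], [0, 0, 0]],
  [[0, 0, 0.04], [0, 0, 0]],
  [[0, 0, 0.03], [0, 0, 0]],
  [[0, 0, 0], [0, 0, 0]],
])

```text
time_s: 16.52
eef_pos: [564.9, 6.1, 191.6]
ee_rot: [-0.703, 0.703, 0.077, -0.077]
wrist_force: [0.4, 0.9, -2.9]
width: 45.9
```

```bash
python3 - <<'E'
from h import *
tgt(0,90,192)
E
```

```text
face bar angle -77.47964830499411 r 144.89785804256348 s 1.845617057209521 F [ 0.40885742  0.91603859 -2.85842897]
t 16.52 pos [564.9   6.1 191.6] F [ 0.4  0.9 -2.9] w 45.9
yaw 12.52 dist 54.9 shift [ 0.0106 -0.002   0.2745]
turn [ 0.0005 -0.0063  0.0006]
```

Emit:
play_rows([
  [[0.006, 0, 0.04], [0, -0.006, 0]],
  [[0.004, 0, 0.05], [0, 0, 0]],
  [[0, 0, 0.05], [0, 0, 0]],
  [[0, 0, 0.05], [0, 0, 0]],
  [[0, 0, 0.03], [0, 0, 0]],
  [[0, 0, 0], [0, 0, 0]],
  [[0, 0, 0], [0, 0, 0]],
])

```text
time_s: 17.1
eef_pos: [556.1, 55.3, 192.0]
ee_rot: [-0.703, 0.703, 0.079, -0.078]
wrist_force: [0.2, 0.7, -2.8]
width: 45.4
```

```bash
python3 - <<'E'
from h import *
tgt(0,90,155)
E
```

```text
face bar angle -77.22115338651054 r 95.00523794802793 s 0.2590580314873001 F [ 0.22275129  0.65339972 -2.84917321]
t 17.1 pos [556.1  55.3 192. ] F [ 0.2  0.7 -2.8] w 45.4
yaw 12.78 dist 37.4 shift [0.0005 0.1851 0.0251]
turn [0.0007 0.0028 0.0018]
```

Emit:
play_rows([
  [[0, 0.03, 0.012], [0, 0, 0]],
  [[0, 0.04, 0.012], [0, 0, 0]],
  [[0, 0.04, 0], [0, 0, 0]],
  [[0, 0.03, 0], [0, 0, 0]],
  [[0, 0.01, 0], [0, 0, 0]],
  [[0, 0, 0], [0, 0, 0]],
  [[0, 0, 0], [0, 0, 0]],
])

```text
time_s: 17.68
eef_pos: [554.5, 59.5, 157.5]
ee_rot: [-0.703, 0.703, 0.078, -0.079]
wrist_force: [0.9, 0.3, -1.4]
width: 45.9
```

```bash
python3 - <<'E'
from h import *
tgt(0,90,155)
E
```

```text
face bar angle -77.27128994780068 r 90.56041671428024 s 0.7706085521482977 F [ 0.88364215  0.33468139 -1.41344707]
t 17.68 pos [554.5  59.5 157.5] F [ 0.9  0.3 -1.4] w 45.9
yaw 12.73 dist 2.7 shift [0.0036 0.0124 0.0028]
turn [ 0.0006  0.001  -0.0019]
```

Emit:
play_rows([
  [[0.003, 0.006, 0.002], [0, 0, 0]],
  [[0, 0.006, 0], [0, 0, 0]],
  [[0, 0, 0], [0, 0, 0]],
  [[0, 0, 0], [0, 0, 0]],
])

```text
time_s: 18.02
eef_pos: [555.7, 59.8, 155.6]
ee_rot: [-0.703, 0.703, 0.078, -0.078]
wrist_force: [-0.6, 0.4, -2.9]
width: 45.6
```

```bash
python3 - <<'E'
from h import *
tgt(0,90,155)
f=grab_frame("scene");cv2.imwrite("pics/c2.png",cv2.resize(f["image"][100:300,260:460,::-1],(600,600)))
E
```

```text
face bar angle -77.29515789900752 r 90.47801519506103 s -0.5056021394153046 F [-0.64618779  0.4345489  -2.90164741]
t 18.02 pos [555.7  59.8 155.6] F [-0.6  0.4 -2.9] w 45.6
yaw 12.7 dist 0.9 shift [-0.0026  0.0028  0.0024]
turn [0.0009 0.0002 0.0004]
```

View pics/c2.png

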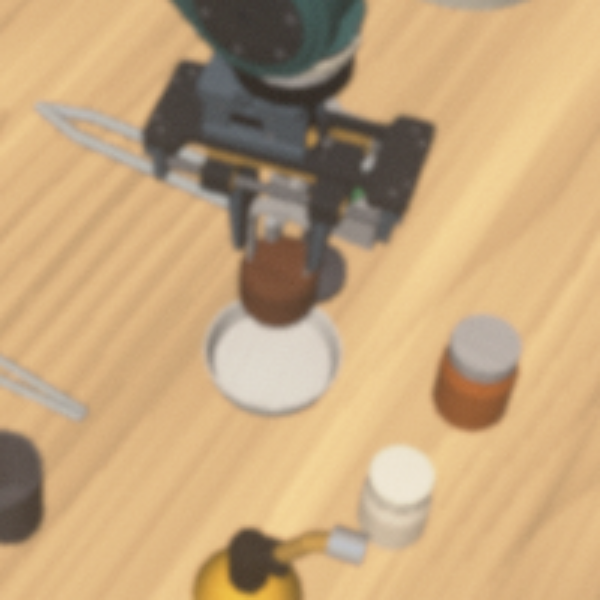

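The hook's tip shows through the strap at (272,228) in the crop. The weight is still on the gripper, so I'm lowering further in small steps.

Emit:
play_rows([
  [[0, 0.008, 0], [0, 0, 0]],
  [[0, 0.006, 0], [0, 0, 0]],
  [[0, 0, 0], [0, 0, 0]],
  [[0, 0, 0], [0, 0, 0]],
])

```text
time_s: 18.4
eef_pos: [558.5, 60.3, 155.9]
ee_rot: [-0.703, 0.703, 0.08, -0.076]
wrist_force: [0.7, -1.0, -2.8]
width: 45.7
```

```bash
python3 - <<'E'
from h import *
tgt(0,90,155)
E
```

```text
face bar angle -77.29760139736429 r 90.68211646562281 s -3.3258037452909153 F [ 0.65728163 -0.96852433 -2.78095335]
t 18.4 pos [558.5  60.3 155.9] F [ 0.7 -1.  -2.8] w 45.7
yaw 12.7 dist 3.5 shift [-0.0167  0.0044  0.0034]
turn [0.0021 0.0001 0.0125]
```

Emit:
play_rows([
  [[-0.016, 0.012, 0], [0.002, 0, 0.012]],
  [[0, 0.008, 0], [0, 0, 0]],
  [[0, 0.008, 0], [0, 0, 0]],
  [[0, 0, 0], [0, 0, 0]],
])

```text
time_s: 18.73
eef_pos: [560.1, 60.5, 155.4]
ee_rot: [0.703, -0.703, -0.082, 0.075]
wrist_force: [-0.1, -0.1, -3.3]
width: 45.9
```

```bash
python3 - <<'E'
from h import *
tgt(0,90,155)
E
```

```text
face bar angle -77.31086636847394 r 90.84866946510735 s -4.987239379304889 F [-0.09415156 -0.07186754 -3.30918134]
t 18.73 pos [560.1  60.5 155.4] F [-0.1 -0.1 -3.3] w 45.9
yaw 12.69 dist 5.1 shift [-0.0249  0.0018  0.0042]
turn [ 0.0009 -0.0004  0.0205]
```

```bash
python3 - <<'E'
from h import *
s=sense()
for k in("qpos","joint_vel","joint_torque","wrist_force","moment"): print(k,np.round(s[k],3))
f=grab_frame("scene");print(sense()["eef_pos"])
W=cloud(f);X,Y,Z=W[...,0],W[...,1],W[...,2]
m=(X>505)&(X<600)&(Y>0)&(Y<110)&(Z>70)&(Z<140)
p=W[m];print(len(p),p.min(0),p.max(0));c=p[p[:,2]<125];print(cv2.minEnclosingCircle(c[:,:2].astype(np.float32)))
E
```

```text
qpos [ 6.600e-02  2.430e-01  2.046e+00  2.000e-03  8.420e-01 -1.570e-01]
joint_vel [-0.    -0.01  -0.006  0.003  0.006 -0.   ]
joint_torque [ 1.3400e-01 -6.0531e+01 -3.9242e+01  1.3900e-01 -1.2300e-01  2.0000e-03]
wrist_force [-0.094 -0.072 -3.309]
moment [ 0.007 -0.071 -0.05 ]
[559.99075982  60.40563193 155.23995454]
653 [531.20045711  27.72456719  85.69719172] [590.31783073  85.01010446 139.18009006]
((563.093505859375, 55.460044860839844), 29.670164108276367)
```

Emit:
play_rows([
  [[-0.03, 0.02, 0.004], [0, 0, 0.025]],
  [[0, 0.01, 0], [0, 0, 0]],
])

```text
time_s: 18.95
eef_pos: [558.5, 60.1, 153.6]
ee_rot: [-0.702, 0.703, 0.08, -0.076]
wrist_force: [-4.7, 8.2, 20.4]
width: 46.0
```

```bash
python3 - <<'E'
from h import *
tgt(0,90,155)
E
```

```text
face bar angle -77.31830722801413 r 90.8446918065588 s -3.312835901664313 F [-4.73549624  8.19823125 20.43461797]
t 18.95 pos [558.5  60.1 153.6] F [-4.7  8.2 20.4] w 46.0
yaw 12.68 dist 3.7 shift [-0.0164 -0.0073  0.0042]
turn [ 0.0041 -0.0007  0.013 ]
```

Contact at z≈154 (Fz +20 N): the strap is on the bar. I'll ease up, recentre, set down gently and release.

Emit:
play_rows([
  [[0, -0.025, 0.004], [0, 0, 0]],
  [[-0.016, 0, 0], [0.004, 0, 0.013]],
  [[0, 0, 0], [0, 0, 0]],
])

```text
time_s: 19.2
eef_pos: [554.6, 60.1, 158.6]
ee_rot: [0.703, -0.703, -0.078, 0.078]
wrist_force: [-0.4, 1.0, -2.0]
width: 45.9
```

```bash
python3 - <<'E'
from h import *
tgt(0,90,155.5)
E
```

```text
face bar angle -77.31703939843415 r 89.991524349206 s 0.4417461833966234 F [-0.42621627  1.00811721 -2.01931405]
t 19.2 pos [554.6  60.1 158.6] F [-0.4  1.  -2. ] w 45.9
yaw 12.68 dist 3.2 shift [ 0.0024  0.0156 -0.    ]
turn [-0.0002 -0.0006 -0.0017]
```

Emit:
play_rows([
  [[0.001, 0.008, 0], [0, 0, 0]],
  [[0.001, 0.006, 0], [0, 0, 0]],
  [[0, 0, 0], [0, 0, 0]],
])

```text
time_s: 19.45
eef_pos: [555.0, 60.1, 155.5]
ee_rot: [-0.703, 0.703, 0.078, -0.078]
wrist_force: [0.9, 1.7, 4.9]
width: 46.1
```

```bash
python3 - <<'E'
from h import *
tgt(0,90,155.5)
E
```

```text
face bar angle -77.3227111860894 r 90.10094445257957 s 0.06643969046274381 F [0.88975084 1.65749866 4.94902914]
t 19.45 pos [555.   60.1 155.5] F [0.9 1.7 4.9] w 46.1
yaw 12.68 dist 0.1 shift [0.0005 0.0001 0.0005]
turn [-0.0001 -0.0008 -0.0014]
```

Seated and centred. Opening the jaws.

Emit:
play_rows([
  [[0, 0, 0], [0, 0, 0]],
  [[0, 0, 0], [0, 0, 0]],
  [[0, 0, 0], [0, 0, 0]],
  [[0, 0, 0], [0, 0, 0]],
  [[0, 0, 0], [0, 0, 0]],
  [[0, 0, 0], [0, 0, 0]],
], gripper=80)

```text
time_s: 19.95
eef_pos: [554.2, 59.8, 154.0]
ee_rot: [-0.703, 0.703, 0.077, -0.079]
wrist_force: [0.5, -0.6, -0.6]
width: 79.1
```

```bash
python3 - <<'E'
from h import *
tgt(0,90,155.5)
E
```

```text
face bar angle -77.32934442182295 r 90.18793717412598 s 0.8934977609368838 F [ 0.46084347 -0.60920539 -0.62135154]
t 19.95 pos [554.2  59.8 154. ] F [ 0.5 -0.6 -0.6] w 79.1
yaw 12.67 dist 1.8 shift [ 0.0047 -0.0077  0.0009]
turn [-0.0006 -0.001  -0.0057]
```

Retreating straight up, slowly at first.

Emit:
play_rows([
  [[0.002, -0.04, 0], [0, 0, 0]],
  [[0, -0.08, 0], [0, 0, 0]],
  [[0, -0.12, 0], [0, 0, 0]],
  [[0, -0.15, 0], [0, 0, 0]],
  [[0, -0.2, 0], [0, 0, 0]],
  [[0, -0.2, 0], [0, 0, 0]],
  [[-0.1, -0.1, -0.1], [0, 0, 0]],
  [[-0.1, 0, -0.15], [0, 0, 0]],
  [[-0.1, 0, -0.15], [0, 0, 0]],
  [[-0.05, 0, -0.15], [0, 0, 0]],
  [[0, 0, -0.15], [0, 0, 0]],
  [[0, 0, -0.15], [0, 0, 0]],
])

```text
time_s: 20.95
eef_pos: [520.9, -123.7, 349.7]
ee_rot: [-0.702, 0.703, 0.081, -0.08]
wrist_force: [-0.1, 0.2, 0.2]
width: 79.9
```

Emit:
play_rows([
  [[0, 0, -0.1], [0, 0, 0]],
  [[0, 0, 0], [0, 0, 0]],
  [[0, 0, 0], [0, 0, 0]],
  [[0, 0, 0], [0, 0, 0]],
  [[0, 0, 0], [0, 0, 0]],
  [[0, 0, 0], [0, 0, 0]],
  [[0, 0, 0], [0, 0, 0]],
  [[0, 0, 0], [0, 0, 0]],
  [[0, 0, 0], [0, 0, 0]],
  [[0, 0, 0], [0, 0, 0]],
])

```text
time_s: 21.78
eef_pos: [525.0, -145.3, 352.8]
ee_rot: [-0.701, 0.704, 0.081, -0.079]
wrist_force: [-0.1, 0.6, 1.4]
width: 79.9
```

```bash
cat > chk.py <<'E'
from h import *
print(sense()["time_s"],sense()["eef_pos"])
for k in(0,1):
  for n in("top","scene"):
    f=grab_frame(n)
    if k==0 and n=="scene": cv2.imwrite("pics/c3.png",cv2.resize(f["image"][100:360,180:460,::-1],(800,743)[:2] if 0 else (600,557)))
    W=cloud(f);X,Y,Z=W[...,0],W[...,1],W[...,2]
    m=(X>500)&(X<620)&(Y>-20)&(Y<125)&(Z>75)&(Z<140);p=W[m]
    t=p[(p[:,2]>125)&(p[:,2]<140)]
    print(n,len(p),"wood",cv2.minEnclosingCircle(p[:,:2].astype(np.float32)),"zmin",p[:,2].min().round(1),"top z",np.percentile(p[:,2],90).round(1))
    r=np.hypot(X-535.3,Y-148)
    m=(Z>187)&(Z<199)&(r>20)&(r<72)&(Y<148)&(X>512);q=W[m]
    print(" bar",len(q),np.degrees(np.arctan2(q[:,1].mean()-148,q[:,0].mean()-535.3)))
    s=(Z>196)&(Z<203)&(r>75)&(r<105)&(Y<100); q=W[s]
    if len(q)>4: print(" strap top",len(q),q.mean(0),q[:,2].max(),cv2.minAreaRect(q[:,:2].astype(np.float32)))
E
python3 chk.py
```

```text
21.7833 [ 524.97794534 -145.27144905  352.83227018]
top 331 wood ((559.6473999023438, 59.015846252441406), 29.906421661376953) zmin 97.7 top z 137.1
 bar 129 -75.3210283318019
 strap top 84 [556.55880168  58.7761186  198.55797751] 202.40578361539895 ((558.4231567382812, 58.04584503173828), (26.011940002441406, 22.087703704833984), 34.71104049682617)
scene 663 wood ((560.5586547851562, 58.367618560791016), 30.35556983947754) zmin 88.8 top z 136.5
 bar 83 -74.5360518296372
 strap top 60 [556.72879823  59.19069677 198.33535354] 201.7557001044177 ((556.3863525390625, 63.23470687866211), (23.153234481811523, 24.115760803222656), 14.602117538452148)
top 336 wood ((559.7408447265625, 59.088897705078125), 29.874143600463867) zmin 97.1 top z 136.7
 bar 129 -75.27705231425378
 strap top 73 [556.63246704  58.97279782 198.30741825] 202.31016305263574 ((557.088623046875, 57.47321319580078), (25.61428451538086, 19.7220516204834), 44.43007278442383)
scene 660 wood ((561.0557861328125, 58.43370819091797), 30.452537536621094) zmin 90.4 top z 136.5
 bar 86 -74.53641683865646
 strap top 57 [556.97944867  58.64072011 198.51473221] 201.309468247855 ((555.4315795898438, 58.53497314453125), (23.7063045501709, 23.024946212768555), 49.79764938354492)
```

View pics/c3.png

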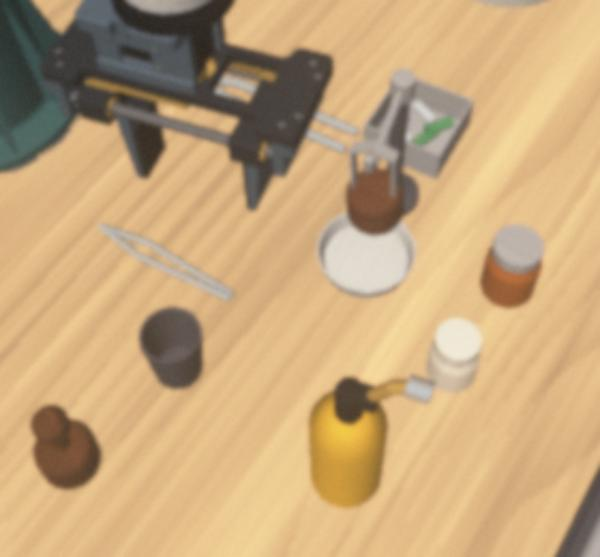

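The block hangs by its strap over the pan: wood at (375,200) in the crop, strap on the bar at (378,150). The knob block, mould, torch and jars are standing. Next I'll let it settle, then check that it is still and that nothing else moved.

Emit:
play_rows([
  [[0, 0, 0], [0, 0, 0]],
  [[0, 0, 0], [0, 0, 0]],
  [[0, 0, 0], [0, 0, 0]],
  [[0, 0, 0], [0, 0, 0]],
  [[0, 0, 0], [0, 0, 0]],
  [[0, 0, 0], [0, 0, 0]],
  [[0, 0, 0], [0, 0, 0]],
  [[0, 0, 0], [0, 0, 0]],
  [[0, 0, 0], [0, 0, 0]],
  [[0, 0, 0], [0, 0, 0]],
  [[0, 0, 0], [0, 0, 0]],
  [[0, 0, 0], [0, 0, 0]],
])

```text
time_s: 22.98
eef_pos: [525.0, -145.8, 352.7]
ee_rot: [-0.701, 0.704, 0.081, -0.079]
wrist_force: [-0.1, -0.4, 1.8]
width: 79.7
```

```bash
python3 chk.py; python3 - <<'E'
from h import *
W0=cloud(dict(np.load("scene0.npz")));W=cloud(grab_frame("scene"))
for n,(x,y),(a,b) in[("knob",(439,-303),(15,125)),("mould",(461,-168),(15,85)),("torch",(665,-167),(15,140)),("jar1",(700,-15),(15,85)),("jar2",(704,108),(15,95)),("red",(662,-341),(15,122)),("tin",(527,245),(15,50))]:
    o=[]
    for w in(W0,W):
        m=(np.hypot(w[...,0]-x,w[...,1]-y)<55)&(w[...,2]>a)&(w[...,2]<b);o.append(w[m].mean(0).round(1))
    print(n,*o)
E
```

```text
22.9833 [ 524.95224041 -145.81843616  352.69976514]
top 334 wood ((559.6201171875, 58.939239501953125), 29.871231079101562) zmin 93.7 top z 137.0
 bar 130 -75.32597947277529
 strap top 86 [557.20070346  59.25284769 198.33425257] 202.19200139236864 ((558.2781372070312, 58.16986083984375), (25.25225257873535, 23.65829849243164), 50.75654220581055)
scene 660 wood ((561.3424682617188, 57.27806854248047), 30.175600051879883) zmin 89.5 top z 136.7
 bar 86 -74.50449348013132
 strap top 61 [556.54084912  59.82750024 198.3526856 ] 201.39961882949794 ((557.0531616210938, 58.984947204589844), (21.865734100341797, 21.335391998291016), 54.28531265258789)
top 333 wood ((559.658203125, 59.07650375366211), 29.926292419433594) zmin 97.1 top z 137.0
 bar 129 -75.26995990738206
 strap top 81 [555.87920807  59.20234128 198.4782771 ] 202.5161275390449 ((556.30126953125, 58.41394805908203), (24.96437644958496, 23.513553619384766), 52.52744674682617)
scene 658 wood ((561.0842895507812, 57.82931900024414), 30.103673934936523) zmin 90.4 top z 136.4
 bar 86 -74.63904284350194
 strap top 62 [556.75575471  58.4829087  198.26775526] 201.95788168046195 ((557.0938110351562, 58.337860107421875), (24.799510955810547, 20.650978088378906), 50.500221252441406)
knob [ 445.8 -312.1   63.5] [ 445.7 -312.2   63.6]
mould [ 459.4 -166.7   52.4] [ 459.4 -166.7   52.5]
torch [ 680.7 -189.9   94.8] [ 680.8 -189.9   94.4]
jar1 [705.7 -24.8  60.3] [705.7 -24.8  60.3]
jar2 [708.1  97.9  65.9] [708.   98.   65.9]
red [ 668.4 -344.7   69.6] [ 668.3 -344.7   69.5]
tin [533.  252.2  29.4] [533.5 253.   29.5]
```

Everything is still and nothing else has moved. Handing in.

```bash
python3 -c "
from workcell import finish_job
print(finish_job())"
```

```text
the job is handed in; nothing more can be done
None
```

I turned the swivel hook to face the round pan, then hung the strap block on it by its strap. I handed the job in at about 23 s of the 72 s allowed.

- **Turning the hook:** my first push overshot by about 5°, so I pushed it back. Two views then put it at -77.3°, the direction of the pan.
- **Lowering the block:** it drifted sideways by up to 5 mm once the strap touched the bar, and pressing down raised the wrist force to 20 N on one step. I lifted it, recentred it and released it.
- **Last checks:**
  - The block was hanging free, with its underside well above the pan. It was still to within about 1.5 mm over the last second or so. The strap was on the bar about 90 mm out from the post.
  - The knob block, mould, torch, both jars and the red look-alike had not moved, to within 0.5 mm. The tin, which is fixed, read within 1 mm. I only checked the jacks and tweezers by eye.
- **What disagreed:** the last readings put the hook at about -75°, 2° past the pan's middle. The lowering drift may have nudged it, or the readings may be biased, because part of the bar was hidden. The block's centre was about 5 mm from the pan's middle, and I left it there rather than risk moving it again.

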